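# Take the pestle arm off the mortar mill for washing

## Task

Take the pestle arm off the mortar mill for washing: its knurled clamp nut has a left-hand thread, so slacken it clockwise, without ever wringing it tighter, until the arm can be drawn out from under it. Lift the lopsided arm away level, never letting it droop, and lay it gently in the round steel pan with the pestle standing on the pan's floor and the bar resting level across the rim. Leave the tin, the bottle and the rubber bung undisturbed.

Things in the scene. Friction and masses are not known exactly. Their poses are not given: they have to be found in the camera images.
- mill: mortar mill, fixed: white housing 96 x 204 mm, grey top at z 50 mm. Origin: centre of underside; own y = long axis, from the white bowl (at y -46) to the clamp post (at y +72). Bowl: outer radius 46, inner 41, floor at z 62, rim at z 86 mm. Post: shoulder at z 109 mm carries the arm's fork between two cheeks 6 mm high.
- clamp_nut (a joint): turn of the captive knurled nut on the post's vertical stud (rad): 0 = tight as found, + = CLOCKWISE seen from above (left-hand thread) = slackens and rises 6 mm a turn, stop at 5.2; it stays where it is left. Turning takes about 0.25 N m. A 3 mm boss under it sits in a recess of the fork: from about 3.2 rad the boss is clear and the arm slides out.
- nut_grip (a point): on the nut's axis, halfway up the grip: dark steel knurled drum, 30 mm diameter, with red groove, from 15 mm below to 9 mm above this point; the stud and its washer end 32 mm above it (nut tight). The fork's top lies 23 mm below it (nut tight). The nut stays on the stud.
- pestle_arm: loose arm. Origin: on the stud's axis while mounted, at the bar's underside; x points from stud to pestle, z up. Fork: x -18 to 20 mm, 30 wide, 14 high, slot 12 wide open to -x round the 10 mm stud. Bar: x 20 to 85, 16 wide (y), 14 high. Pestle axis at x 100, brass load weight (radius 17) on top of it to z 38. Draw it along its own +x, 35 to 40 mm, to come out from under the nut.
- bar_mid (a point): point on the bar at x 55, y 0, z 7 mm of the arm (mid height). Arm weighs 0.43 to 0.77 kg; its balance point lies on the bar, somewhere between x 58 and 80, as the load weight may be light or heavy (not visible): feel it in a trial lift.
- pestle_tip (a point): centre of the pestle's flat underside (radius 13 mm), 47 mm below the bar's underside, at x 100 of the arm; the pestle stands on the bowl's floor at the start.
- bowl_floor (a point): centre of the bowl's inner floor; the pestle starts 18 mm from it towards the post and can travel about 40 mm away from the post before it meets the far wall. Once drawn out, the arm lifts straight up; swing it across the post only above the stud's end.
- pan: round stainless pan, loose, 0.6 kg: rim outer radius 57.5, inner 55, at z 50 mm, so that a bar lies level across the rim when the pestle stands on the floor. Origin: centre of underside, z up.
- pan_floor (a point): centre of the pan's inner floor (3 mm above its underside, flat radius about 48 mm).
- blue_tin: blue and white tin, 60 mm diameter, 24 high, origin at centre of underside; bystander.
- dropper_bottle: white bottle with blue cap, 36 mm diameter, 72 high, origin at centre of underside; bystander.
- red_bung: red rubber bung, 27 mm diameter, 24 high, origin at centre of underside; bystander.
Mind the look-alikes: they are no part of the job. Leave any orange look-alike of the pan alone.

How it is judged (in metres and radians):
At the end, for the whole second after the job is handed in: The clamp nut stays slackened by more than 2.6 rad; the pestle stands in the pan, its tip within 6 mm of the floor and 42 mm of the pan's axis; the arm lies level within 0.12 rad across the rim, at rest and released (value of joint clamp_nut above 2.6 rad and horizontal distance between pestle_tip and pan_floor below 0.042 m and z of pestle_tip in the frame of pan_floor below 0.006 m and angle between pestle_arm's own z axis and vertical below 0.12 rad and linear speed of pestle_arm below 0.02 m/s); the robot touches nothing.
It fails at once if the clamp nut is wrung tighter than it was found (value of joint clamp_nut below -0.25 rad).
It fails at once if the arm droops or is tipped more than 8 degrees (angle between pestle_arm's own z axis and vertical above 0.14 rad).
It fails at once if the arm is dropped into the pan (blow of more than 60 N) (contact force between pestle_arm and pan above 60 N).
It fails at once if tin, bottle or bung is pushed more than 15 mm (distance of any of blue_tin, dropper_bottle, red_bung from where it was at the start of the episode above 0.015 m).
It also fails if it takes over 72 s, if anything falls off the work surface, if the arm or the gripper's body presses on something with over 40 N, if the wrist force passes 120 N, or if a joint passes its speed limit or range.

## Robot

A 6-joint arm with a two-finger parallel gripper is mounted at the origin on a cart in front of the work surface, level with it; the furniture and walls round the work are solid. World frame = base frame: x ahead of the robot, y to its left, z up, the work surface at z = 0. Lengths are in m, angles in degrees, forces in N, time in s.
With the tool pointing down it reaches from about 0.35 to 0.875 m from the base axis. Payload 4.2 kg.
Tool frame: the origin (TCP) lies between the finger pads; the fingertips stand 14 mm ahead of it and the grasp point (between the pads) lies 5 mm behind it; z points along the fingers, y is the line along which they close (so a half turn about z gives the same grasp; the last joint's range is limited). The gripper opens to 87 mm and grips with 3 to 60 N. Pads are 19 mm wide; open, the fingers measure 117 mm over their backs; the gripper's body (75 mm by 190 mm) begins 51 mm behind the grasp point.
Start: joints at [-59.611, 22.042, 0.453, 0, -68.411, -14.817], TCP at [0.168, -0.602, 0.237] pointing down, gripper open.
Joint ranges: [-179.83, 179.83], [-69.29, 118.12], [-61.27, 80.66], [-181.25, 117.63], [-171.15, -9.14], [-177.46, 177.46]. Speed limits (degrees/s): [159.86, 159.86, 180, 180, 180, 180].

## Interface

Orientations are given as a 3x3 rotation matrix whose columns are the frame's x, y, z axes.
In Python, from station import * gives the robot as it stands. The module is installed in compiled form; this text tells all that it offers.
- The arm moves only by the tool play_rows, never from a script. Its argument "steps" is a list of rows, each an object of numbers: "ax", "ay", "az": the turn, a rotation vector about the tool's x, y, z in degrees; "dx", "dy", "dz": the shift along the tool's x, y, z in mm; "claw": the finger opening in mm, from 0 to 87. A call has 1 to 20 rows; each row shifts and turns the commanded pose from where the row before left it, along the tool's axes as they then stand; what a row does not reach is not made up. A row lasts 1/10 s, in which the tool goes at most 50 mm and 8.59 degrees, less where a joint would pass 70% of its speed; a pose out of reach is approached as far as the arm can. A call with a gripper value outside its range is refused whole. The fingers move at their own pace and stop on an object; the grip force is fixed at half the most. Time passes only in rows, so rows that do not move let the fingers close. It gives the time, the measured TCP pose, the force, the opening and the grip force at its end, in the units of the state.
- sense(): the state, without advancing time (a new reading comes with each control period).
- capture(name): name is "scene" or "top"; returns a dict with "frame" (400x640x3 uint8, blue, green, red), "range_z" (400x640 float32, m along the optical axis (not along the pixel's ray), 0 where there is no reading), "fx", "fy", "cx", "cy" (pixels), "xyz" and "rotation" of the camera in the world. Camera axes: x right, y down, z forward; pixel columns grow to the right and rows downward; lengths in m; the calibration is good to about 2 mm. A picture is of the moment at which its call begins.
- finish_job(): hands the job in; it is judged then, once.
The state is a dict: "time_s": time; "joints": joint angles; "joint_velocities": joint speeds; "effort": joint torques, N m; "tcp_pos": TCP position; "ee_rot": TCP orientation; "wrist_force": force on the tool from outside, world axes, zero at the start; "moment": the same for the moment, N m; "gripper_width": opening from 0.0 (shut) to 1.0 (fully open); "gripper_force": force on a finger pad.
Only numpy, scipy, OpenCV 4.12 (cv2) and the standard library are available. Lean on these libraries where they do the work, as an engineer would, in place of code of your own. Each camera call takes 0.05 s, during which the arm holds its last target. There are 200 camera calls.

## Working session

There is one attempt and no reset: what is moved stays moved. The work goes in short steps, Python scripts to look and compute and a tool call to move; the robot and the scene stay as the last step left them, time stands still between calls to the robot, and variables do not carry over. Pictures are saved under pics/ and viewed, at most 10 in all, crops included, and the job is handed in when it is done.

Besides the shell and the picture viewer there is one more tool, called after "Emit:" as name([rows], argument=value, ...), one row to a line, values as JSON. play_rows: Moves the arm, as the interface text tells. Its arguments: {"type":"object","properties":{"steps":{"type":"array"}},"required":["steps"]}

```bash
mkdir -p pics; python3 - <<'E'
from station import *
import cv2,numpy as np,pickle
s=sense();print(s)
d={}
for n in("scene","top"):
    c=capture(n);d[n]=c;cv2.imwrite(f"pics/{n}0.png",c["frame"]);print(n,c["fx"],c["fy"],c["cx"],c["cy"],c["xyz"],c["rotation"])
pickle.dump(d,open("c0.pkl","wb"))
E
```

```text
{'time_s': 0.0, 'joints': array([-5.96106977e+01,  2.20903987e+01,  3.78784272e-01, -2.87745026e-02,
       -6.84109103e+01, -1.48160142e+01]), 'joint_velocities': array([-0.01592992,  0.05153288,  0.06434449,  0.01896538,  0.03518938,
        0.06538825]), 'effort': array([-3.02578164e-04, -3.90664601e+01,  1.87400740e+01,  4.21965793e+00,
        1.08835791e-02, -2.11639099e-04]), 'tcp_pos': array([ 0.16764958, -0.60149378,  0.23545715]), 'ee_rot': array([[-9.63337530e-01, -2.68291524e-01, -6.78947047e-04],
       [-2.68292366e-01,  9.63335288e-01,  2.08084616e-03],
       [ 9.57802630e-05,  2.18671351e-03, -9.99997605e-01]]), 'wrist_force': array([ 0.88047143, -0.0949898 , -0.48739201]), 'moment': array([ 0.00171387,  0.02156616, -0.00295192]), 'gripper_force': 0.0, 'gripper_width': 0.9999685087382719}
scene 482.1253757913908 482.1253757913908 320.8644041193867 198.16513792268336 [-0.08739349  0.81294064  0.85599687] [[-0.75768514 -0.36578108  0.5404789 ]
 [-0.65260109  0.41830328 -0.63177067]
 [ 0.00500566 -0.83140036 -0.55565131]]
top 460.00104326288414 460.00104326288414 316.0855586529646 202.91969787258788 [ 0.42600036 -0.01767222  1.4233682 ] [[-0.01178388 -0.99010848  0.13980823]
 [-0.99988876  0.01038916 -0.01070158]
 [ 0.00914323 -0.13991878 -0.99012077]]
```

View pics/scene0.png

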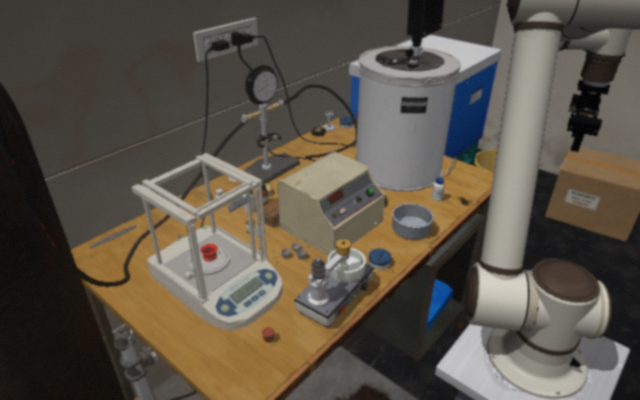

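View pics/top0.png

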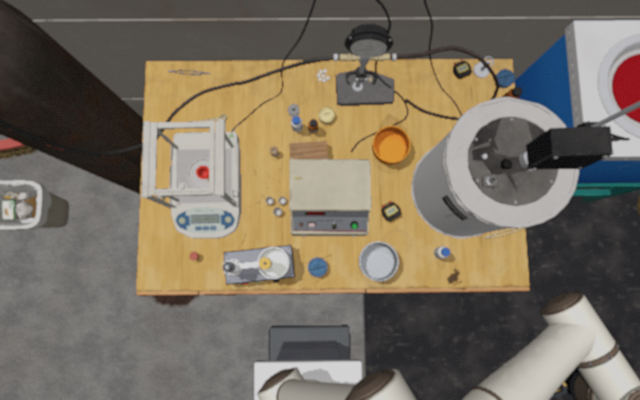

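Scene view: the mill is at about (335,285), with nut (319,268) and brass weight (343,246). The steel pan is at (412,221).

Candidates in the top view:
- **Pans:** steel (379,261) is the target; orange (391,145) is the look-alike.
- **Nut:** dark drum at (230,266) on the mill. The brass weight at (265,263) is the arm's load, not the nut.
- **Tin:** (317,267), with a blue lid at (505,77) as look-alike.
- **Bottle:** (444,252), with look-alike (296,122).
- **Bung:** (194,256), with a red object on the balance at (203,172) as look-alike.

Next is one close crop to check the choice.

```bash
python3 - <<'E'
import cv2,numpy as np,pickle
d=pickle.load(open("c0.pkl","rb"))
a=d["top"]["frame"][235:295,180:460]; b=d["scene"]["frame"][190:345,240:460]
a=cv2.resize(a,(784,168),interpolation=cv2.INTER_CUBIC);b=cv2.resize(b,(596,420),interpolation=cv2.INTER_CUBIC)
o=np.zeros((590,784,3),np.uint8);o[:168]=a;o[170:590,:596]=b
cv2.imwrite("pics/crop1.png",o)
open("h.py","w").write('''
import numpy as np,cv2,pickle
def ray(c,u,v):
    R=np.array(c["rotation"]);return R@np.array([(u-c["cx"])/c["fx"],(v-c["cy"])/c["fy"],1.])
def plane(c,u,v,z):
    d=ray(c,u,v);p=np.array(c["xyz"]);return p+d*(z-p[2])/d[2]
def cross(c1,a,c2,b):
    p,q=np.array(c1["xyz"]),np.array(c2["xyz"]);d,e=ray(c1,*a),ray(c2,*b)
    t=np.linalg.lstsq(np.c_[d,-e],q-p,rcond=None)[0];x,y=p+t[0]*d,q+t[1]*e
    return (x+y)/2,np.linalg.norm(x-y)
def cloud(c):
    v,u=np.mgrid[:400,:640];z=c["range_z"];P=np.stack([(u-c["cx"])/c["fx"]*z,(v-c["cy"])/c["fy"]*z,z],-1)
    return P@np.array(c["rotation"]).T+np.array(c["xyz"])
''')
from h import *
for n in("top","scene"):
    c=d[n];P=cloud(c);print(n)
    for nm,uv in (dict(bung=(194,256),nut=(230,266),brass=(265,263),tin=(317,267),pan=(379,261),bottle=(444,252),table=(345,275),box=(330,190)) if n=="top" else dict(bung=(268,335),nut=(319,268),brass=(343,246),tin=(380,258),pan=(412,228),bottle=(438,188))).items():
        print(nm,P[uv[1],uv[0]].round(4))
E
```

```text
top
bung [0.4659 0.3383 0.0199]
nut [0.4338 0.2033 0.1672]
brass [0.4409 0.1109 0.1476]
tin [ 0.4286 -0.0333  0.0238]
pan [ 0.4446 -0.224   0.0023]
bottle [ 0.4676 -0.4049  0.0736]
table [ 0.4033 -0.1193 -0.006 ]
box [ 0.6382 -0.07    0.1726]
scene
bung [0.4584 0.3493 0.0241]
nut [0.4204 0.2241 0.1559]
brass [0.4364 0.1209 0.1442]
tin [ 0.4207 -0.0208  0.0244]
pan [ 0.4127 -0.1606  0.0468]
bottle [ 0.46   -0.3885  0.0488]
```

View pics/crop1.png

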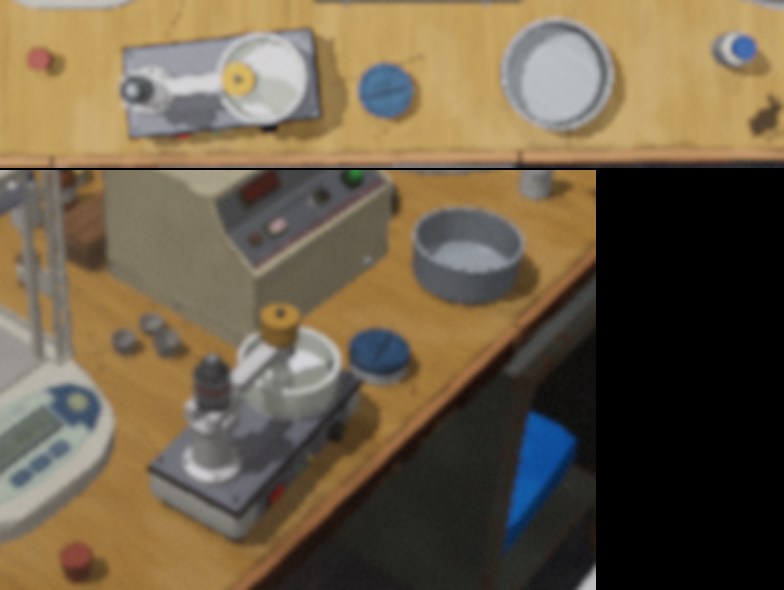

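The crop confirms the choice: steel pan at top-view (379,261), nut drum on the post at the mill's left end, brass weight to the right over the white bowl. Now the precise measurement.

```bash
cat > m.py <<'E'
from h import *
from scipy.optimize import least_squares
d=pickle.load(open("c0.pkl","rb"))
def circ(xy):
    f=lambda p:np.hypot(xy[:,0]-p[0],xy[:,1]-p[1])-p[2]
    m=xy.mean(0);return least_squares(f,[*m,.05],loss="soft_l1",f_scale=.002).x.round(4)
for n,boxb,boxm,boxp in(("top",(250,245,285,285),(215,240,300,290),(350,235,405,290)),("scene",(330,236,356,262),(290,230,380,330),(385,200,440,245))):
    c=d[n];P=cloud(c);hsv=cv2.cvtColor(c["frame"],cv2.COLOR_BGR2HSV)
    def sub(b):
        m=np.zeros((400,640),bool);m[b[1]:b[3],b[0]:b[2]]=1;return m
    br=sub(boxb)&(hsv[...,1]>120)&(hsv[...,0]>14)&(hsv[...,0]<30)&(P[...,2]>.12)
    v,u=np.nonzero(br);print(n,"brass px",u.mean().round(2),v.mean().round(2),len(u),"z",np.percentile(P[br][:,2],[10,50,90]).round(4))
    t=br&(P[...,2]>.142);v,u=np.nonzero(t);print(" brass top",plane(c,u.mean(),v.mean(),.147).round(4), P[t].mean(0).round(4))
    rim=sub(boxp)&(P[...,2]>.040)&(P[...,2]<.056);print(" pan",rim.sum(),np.percentile(P[rim][:,2],[10,50,90]).round(4),circ(P[rim][:,:2]))
    bw=sub(boxm)&(P[...,2]>.078)&(P[...,2]<.092)&(hsv[...,1]<50)&(hsv[...,2]>130);print(" bowl",bw.sum(),circ(P[bw][:,:2]))
    nu=sub(boxm)&(P[...,2]>.128)&~br&(P[...,1]>.15);v,u=np.nonzero(nu);print(" nut px",u.min(),u.max(),v.min(),v.max(),P[nu].mean(0).round(4),P[nu].min(0).round(4),P[nu].max(0).round(4))
    top=sub(boxm)&(P[...,2]>.042)&(P[...,2]<.056)&(hsv[...,2]<190)
    if n=="top":
        h=P[top][:,:2].astype(np.float32);r=cv2.minAreaRect(h);print(" millrect",r,cv2.boxPoints(r).round(4).tolist())
# pan rim ellipses in both views
c=d["top"];g=cv2.cvtColor(c["frame"],cv2.COLOR_BGR2HSV)
for n,b in(("top",(350,235,405,290)),):
    m=((g[...,1]<70)).astype(np.uint8)[b[1]:b[3],b[0]:b[2]]
    cs,_=cv2.findContours(m,cv2.RETR_EXTERNAL,cv2.CHAIN_APPROX_NONE);k=max(cs,key=cv2.contourArea)
    q=np.array([plane(c,x+b[0],y+b[1],.05)[:2] for x,y in k[:,0]]);print("pan contour",circ(q))
E
python3 m.py
```

```text
top brass px 264.84 263.03 67 z [0.144  0.1469 0.151 ]
 brass top [0.4408 0.1111 0.147 ] [0.4408 0.1111 0.1473]
 pan 178 [0.0449 0.0495 0.0536] [ 0.446  -0.2162  0.0563]
 bowl 154 [0.4444 0.0931 0.0432]
 nut px 223 246 261 272 [0.433  0.2081 0.1558] [0.4175 0.1657 0.1282] [0.4476 0.2249 0.1722]
 millrect ((0.4401085376739502, 0.13904522359371185), (0.09676568955183029, 0.20471656322479248), 5.578260898590088) [[0.38199999928474426, 0.2362000048160553], [0.4018999934196472, 0.032499998807907104], [0.498199999332428, 0.04190000146627426], [0.478300005197525, 0.24560000002384186]]
scene brass px 342.6 246.51 171 z [0.1327 0.1457 0.1484]
 brass top [0.4388 0.1197 0.147 ] [0.4391 0.1193 0.1467]
 pan 276 [0.0413 0.0463 0.0506] [ 0.4436 -0.2099  0.0562]
 bowl 212 [0.442  0.0989 0.0423]
 nut px 290 377 230 329 [0.3636 0.2942 0.2366] [-0.0874  0.2007  0.128 ] [0.4471 0.8129 0.856 ]
pan contour [ 0.4443 -0.2158  0.0589]
```

```bash
python3 - <<'E'
from h import *
d=pickle.load(open("c0.pkl","rb"))
P=np.concatenate([cloud(d[n])[d[n]["range_z"]>0] for n in("top","scene")])
for y in np.arange(-.45,.5,.05):
    r=[]
    for x in np.arange(.3,.7,.05):
        k=(abs(P[:,0]-x-.025)<.025)&(abs(P[:,1]-y-.025)<.025)&(P[:,2]<.7)
        r.append("%4d"%(1000*np.percentile(P[k][:,2],98)) if k.sum()>5 else "   -")
    print("y%.2f"%y,*r)
E
```

```text
y-0.45  576    4    5   74  387  394  428  428
y-0.40    0    4    4   67  384  387  393  394
y-0.35    0    5    5    5    5  381  386  386
y-0.30   -1    3   47   47    4   22   22    4
y-0.25    1   51   14   49   49   18   18    5
y-0.20   -1   49   51   50  117  169  175  177
y-0.15    0    5    5    5  128  169  172  175
y-0.10    0    5   27    6  133  168  173  176
y-0.05    2    9   28   25  122  168  173  176
y-0.00    0    5   54   54  124  168  172  176
y0.05    1   76  132   89    5   17   17    5
y0.10    0   76  150  148    5   11   15    5
y0.15    1   51  138   55    5    6  288  291
y0.20    1   52  167  108   41   57  298  299
y0.25    2    4    5   23   43   59  298  102
y0.30    1    4    4   26   43   59  305  101
y0.35   -2    4    4   23   42   57  298  299
y0.40    1    3    3    4    4   51  292  293
y0.45 -759    4    3    3    3    4    4    3
```

Emit:
play_rows([
  {"dx":-26,"dy":39,"claw":87},
  {"dx":-26,"dy":39},
  {"dx":-26,"dy":39},
  {"dx":-26,"dy":39},
  {"dx":-26,"dy":39},
  {"dx":-26,"dy":39},
  {"dx":-26,"dy":39},
  {"dx":-26,"dy":39},
  {"dx":-26,"dy":39},
  {"dx":-26,"dy":39},
  {"dx":-26,"dy":39},
  {"dx":-26,"dy":39},
  {"az":-8},
  {"az":-8},
  {"dx":0},
  {"dx":0},
])

```text
invalid input at $.steps[0]: expected keys ax, ay, az, dx, dy, dz, claw
```

Emit:
play_rows([
  {"ax":0,"ay":0,"az":0,"dx":-26,"dy":39,"dz":0,"claw":87},
  {"ax":0,"ay":0,"az":0,"dx":-26,"dy":39,"dz":0,"claw":87},
  {"ax":0,"ay":0,"az":0,"dx":-26,"dy":39,"dz":0,"claw":87},
  {"ax":0,"ay":0,"az":0,"dx":-26,"dy":39,"dz":0,"claw":87},
  {"ax":0,"ay":0,"az":0,"dx":-26,"dy":39,"dz":0,"claw":87},
  {"ax":0,"ay":0,"az":0,"dx":-26,"dy":39,"dz":0,"claw":87},
  {"ax":0,"ay":0,"az":0,"dx":-26,"dy":39,"dz":0,"claw":87},
  {"ax":0,"ay":0,"az":0,"dx":-26,"dy":39,"dz":0,"claw":87},
  {"ax":0,"ay":0,"az":0,"dx":-26,"dy":39,"dz":0,"claw":87},
  {"ax":0,"ay":0,"az":0,"dx":-26,"dy":39,"dz":0,"claw":87},
  {"ax":0,"ay":0,"az":0,"dx":-26,"dy":39,"dz":0,"claw":87},
  {"ax":0,"ay":0,"az":0,"dx":-26,"dy":39,"dz":0,"claw":87},
  {"ax":0,"ay":0,"az":-8,"dx":0,"dy":0,"dz":0,"claw":60},
  {"ax":0,"ay":0,"az":-8,"dx":0,"dy":0,"dz":0,"claw":60},
  {"ax":0,"ay":0,"az":0,"dx":0,"dy":0,"dz":0,"claw":60},
  {"ax":0,"ay":0,"az":0,"dx":0,"dy":0,"dz":0,"claw":60},
])

```text
time_s: 1.7
tcp_pos: [0.3424, -0.0675, 0.2364]
ee_rot: [[-0.854, -0.521, -0.0], [-0.521, 0.854, 0.0], [0.0, 0.0, -1.0]]
wrist_force: [0.5, -0.5, 0.2]
gripper_width: 0.737
gripper_force: 0.0
```

```bash
python3 - <<'E'
from station import *
from h import *
s=sense();print(s["joints"].round(1),s["tcp_pos"].round(4),s["ee_rot"].round(3).tolist())
d={n:capture(n) for n in("scene","top")};pickle.dump(d,open("c1.pkl","wb"))
T=s["tcp_pos"];R=s["ee_rot"]
o=[]
for n in d:
    c=d[n];P=cloud(c);L=(P-T)@R
    k=(abs(L[...,0])<.06)&(abs(L[...,1])<.11)&(L[...,2]>-.12)&(L[...,2]<.04)&(c["range_z"]>0)
    Q=L[k];print(n,k.sum(),"range",Q.min(0).round(3),Q.max(0).round(3))
    for z0 in(-.04,-.02,0.):
        q=Q[(Q[:,2]>z0)&(Q[:,2]<z0+.02)]
        if len(q)>3:print(z0,len(q),np.percentile(q,[3,50,97],axis=0).round(4).tolist())
    u=(np.array(c["rotation"]).T@(T-c["xyz"]));u=u/u[2];a,b=int(c["fx"]*u[0]+c["cx"]),int(c["fy"]*u[1]+c["cy"]);print(a,b)
    a=np.clip(a,60,580);b=np.clip(b,60,340);o.append(cv2.resize(c["frame"][b-60:b+60,a-60:a+60],(400,400),interpolation=cv2.INTER_CUBIC))
cv2.imwrite("pics/grip1.png",np.hstack(o))
E
```

```text
[ 16.1  -6.6 -33.8  -0.  -62.8 -74.7] [ 0.3424 -0.0675  0.2364] [[-0.854, -0.521, -0.0], [-0.521, 0.854, 0.0], [0.0, 0.0, -1.0]]
scene 1679 range [-0.039 -0.09  -0.12 ] [0.037 0.1   0.015]
-0.04 35 [[-0.0115, 0.0437, -0.0302], [-0.0025, 0.047, -0.0246], [0.0084, 0.0492, -0.0202]]
-0.02 65 [[-0.0115, 0.0409, -0.018], [-0.001, 0.0437, -0.0104], [0.0094, 0.0469, -0.0006]]
0.0 50 [[-0.0116, 0.0392, 0.0008], [-0.0011, 0.0426, 0.0062], [0.0096, 0.0459, 0.0138]]
425 193
top 605 range [-0.038 -0.098 -0.104] [ 0.038  0.033 -0.057]
331 301
```

View pics/grip1.png

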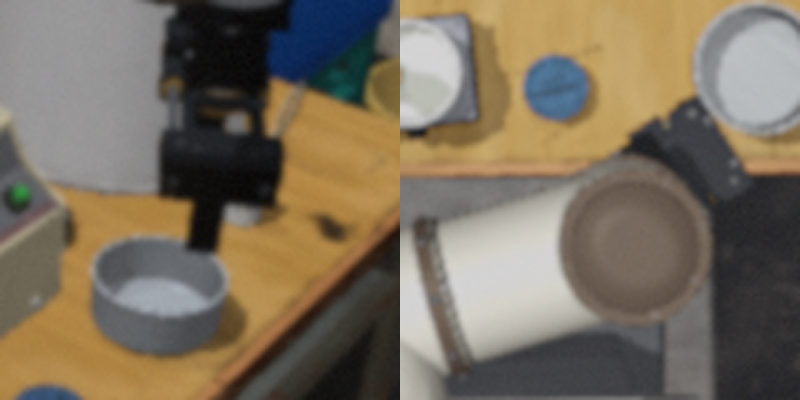

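The picture shows the gripper at top-view (331,301) and scene (425,193), just short of the pan. The known finger position agrees with the scene camera to about 3 mm, so I'll cross-check the mill frame in both views.

```bash
python3 - <<'E'
from h import *
from scipy.optimize import least_squares
d=pickle.load(open("c0.pkl","rb"))
C=np.array([.4401,.1390]);ey=np.array([-.0972,.9953]);ex=np.array([ey[1],-ey[0]])
def fc(q,r):
    f=lambda p:np.hypot(q[:,0]-p[0],q[:,1]-p[1])-r
    return least_squares(f,q.mean(0)+[.002,-.005],loss="soft_l1",f_scale=.001).x
for n in d:
    P=cloud(d[n]);P=P[(d[n]["range_z"]>0)];M=np.c_[(P[:,:2]-C)@ex,(P[:,:2]-C)@ey,P[:,2]]
    k=(abs(M[:,0])<.07)&(abs(M[:,1])<.13)&(abs(M[:,2]-.05)<.006);print(n,"top face ext",np.percentile(M[k],[1,99],axis=0).round(4).tolist())
    near=np.hypot(M[:,0],M[:,1]-.072)<.03
    for a,b,r in((.133,.153,.015),(.16,.176,None)):
        q=M[near&(M[:,2]>a)&(M[:,2]<b)]
        if len(q)>4:print(a,len(q),q.mean(0).round(4),fc(q,r).round(4) if r else "")
    print("max z",np.sort(M[near][:,2])[-5:].round(4))
    k=(np.hypot(M[:,0],M[:,1]+.028)<.025)&(M[:,2]>.125)&(M[:,2]<.142)
    if k.sum()>5:print("brass side",k.sum(),fc(M[k],.017).round(4))
    k=(np.hypot(M[:,0],M[:,1]+.028)<.025)&(M[:,2]>.144);print("brass top",M[k].mean(0).round(4))
    D=np.hypot(P[:,0]-.445,P[:,1]+.216);k=(D<.065)&(P[:,2]>.01)&(P[:,2]<.044)&(D>.052)
    if k.sum()>20:print("pan wall",k.sum(),fc(P[k],.0575).round(4))
    k=(D<.065)&(P[:,2]>.047);q=P[k];print("pan rim ext",np.percentile(q,[1,50,99],axis=0).round(4).tolist())
    k=(abs(M[:,0])<.01)&(M[:,1]>-.008)&(M[:,1]<.048)&(M[:,2]>.115)&(M[:,2]<.13);print("bar",k.sum(),np.median(M[k],axis=0).round(4))
E
```

```text
scene top face ext [[-0.0485, -0.0871, 0.0443], [0.0423, 0.1069, 0.0556]]Traceback (most recent call last):
  File "<stdin>", line 14, in <module>
  File "<stdin>", line 7, in fc
ValueError: operands could not be broadcast together with shapes (3,) (2,)
```

```bash
cat > m2.py <<'E'
from h import *
from scipy.optimize import least_squares
import sys
d=pickle.load(open(sys.argv[1] if len(sys.argv)>1 else "c0.pkl","rb"))
C=np.array([.4401,.1390]);ey=np.array([-.0972,.9953]);ex=np.array([ey[1],-ey[0]])
def fc(q,r):
    q=q[:,:2];f=lambda p:np.hypot(q[:,0]-p[0],q[:,1]-p[1])-r
    return least_squares(f,q.mean(0)+[.002,-.005],loss="soft_l1",f_scale=.001).x
for n in d:
    P=cloud(d[n]);P=P[(d[n]["range_z"]>0)];M=np.c_[(P[:,:2]-C)@ex,(P[:,:2]-C)@ey,P[:,2]]
    k=(abs(M[:,0])<.07)&(abs(M[:,1])<.13)&(abs(M[:,2]-.05)<.006);print(n,"top face ext",np.percentile(M[k],[1,99],axis=0).round(4).tolist())
    near=np.hypot(M[:,0],M[:,1]-.072)<.03
    for a,b,r in((.133,.153,.015),(.16,.176,None)):
        q=M[near&(M[:,2]>a)&(M[:,2]<b)]
        if len(q)>4:print(a,len(q),q.mean(0).round(4),fc(q,r).round(4) if r else "")
    print("max z",np.sort(M[near][:,2])[-5:].round(4))
    k=(np.hypot(M[:,0],M[:,1]+.028)<.025)&(M[:,2]>.125)&(M[:,2]<.142)
    if k.sum()>5:print("brass side",k.sum(),fc(M[k],.017).round(4))
    k=(np.hypot(M[:,0],M[:,1]+.028)<.025)&(M[:,2]>.144);print("brass top",M[k].mean(0).round(4))
    D=np.hypot(P[:,0]-.445,P[:,1]+.216);k=(D<.065)&(P[:,2]>.01)&(P[:,2]<.044)&(D>.052)
    if k.sum()>20:print("pan wall",k.sum(),fc(P[k],.0575).round(4))
    k=(D<.065)&(P[:,2]>.047);q=P[k];print("pan rim ext",np.percentile(q,[1,50,99],axis=0).round(4).tolist())
    k=(abs(M[:,0])<.01)&(M[:,1]>-.008)&(M[:,1]<.048)&(M[:,2]>.115)&(M[:,2]<.13);print("bar",k.sum(),np.median(M[k],axis=0).round(4))
E
python3 m2.py
```

```text
scene top face ext [[-0.0485, -0.0871, 0.0443], [0.0423, 0.1069, 0.0556]]
0.133 95 [-0.0077  0.0872  0.1434] [-0.0012  0.0773]
0.16 36 [-0.0026  0.0792  0.1672] 
max z [0.1696 0.1697 0.17   0.1704 0.1707]
brass side 82 [-0.0009 -0.0228]
brass top [-0.003  -0.0201  0.1469]
pan wall 464 [ 0.4438 -0.2122]
pan rim ext [[0.3853, -0.2696, 0.0471], [0.4383, -0.2077, 0.0493], [0.5015, -0.1529, 0.0523]]
bar 138 [-0.0041  0.0175  0.1226]
top top face ext [[-0.0464, -0.0993, 0.0444], [0.047, 0.0987, 0.0557]]
0.133 28 [-0.0022  0.0669  0.1476] [0.0002 0.0723]
0.16 36 [0.0004 0.0719 0.166 ] 
max z [0.1694 0.1696 0.1701 0.1701 0.1722]
brass side 12 [ 0.0004 -0.027 ]
brass top [-0.0003 -0.0279  0.1476]
pan wall 125 [ 0.4453 -0.2131]
pan rim ext [[0.3884, -0.2736, 0.0471], [0.4387, -0.2192, 0.0509], [0.5033, -0.1601, 0.0579]]
bar 116 [-0.      0.0197  0.1231]
```

Emit:
play_rows([
  {"ax":0,"ay":0,"az":-8.57,"dx":0,"dy":0,"dz":0,"claw":60},
  {"ax":0,"ay":0,"az":-8.57,"dx":0,"dy":0,"dz":0,"claw":60},
  {"ax":0,"ay":0,"az":-8.57,"dx":0,"dy":0,"dz":0,"claw":60},
  {"ax":0,"ay":0,"az":-8.57,"dx":0,"dy":0,"dz":0,"claw":60},
  {"ax":0,"ay":0,"az":-8.57,"dx":0,"dy":0,"dz":0,"claw":60},
  {"ax":0,"ay":0,"az":-8.57,"dx":0,"dy":0,"dz":0,"claw":60},
  {"ax":0,"ay":0,"az":-8.57,"dx":0,"dy":0,"dz":0,"claw":60},
  {"ax":0,"ay":0,"az":-8.57,"dx":0,"dy":0,"dz":0,"claw":60},
  {"ax":0,"ay":0,"az":-8.57,"dx":0,"dy":0,"dz":0,"claw":60},
  {"ax":0,"ay":0,"az":-8.57,"dx":0,"dy":0,"dz":0,"claw":60},
  {"ax":0,"ay":0,"az":-8.57,"dx":0,"dy":0,"dz":0,"claw":60},
  {"ax":0,"ay":0,"az":-8.57,"dx":0,"dy":0,"dz":0,"claw":60},
  {"ax":0,"ay":0,"az":-8.57,"dx":0,"dy":0,"dz":0,"claw":60},
  {"ax":0,"ay":0,"az":-8.57,"dx":0,"dy":0,"dz":0,"claw":60},
  {"ax":0,"ay":0,"az":-8.57,"dx":0,"dy":0,"dz":0,"claw":60},
  {"ax":0,"ay":0,"az":-8.57,"dx":0,"dy":0,"dz":0,"claw":60},
  {"ax":0,"ay":0,"az":-8.57,"dx":0,"dy":0,"dz":0,"claw":60},
  {"ax":0,"ay":0,"az":-8.57,"dx":0,"dy":0,"dz":0,"claw":60},
  {"ax":0,"ay":0,"az":0,"dx":0,"dy":0,"dz":0,"claw":60},
])

```text
time_s: 3.7
tcp_pos: [0.3425, -0.0679, 0.2365]
ee_rot: [[0.995, 0.099, -0.0], [0.099, -0.995, 0.0], [-0.0, -0.0, -1.0]]
wrist_force: [-0.0, -0.1, -0.3]
gripper_width: 0.688
gripper_force: 0.0
```

Emit:
play_rows([
  {"ax":0,"ay":0,"az":0,"dx":16.8,"dy":-38.6,"dz":0,"claw":60},
  {"ax":0,"ay":0,"az":0,"dx":16.8,"dy":-38.6,"dz":0,"claw":60},
  {"ax":0,"ay":0,"az":0,"dx":16.8,"dy":-38.6,"dz":0,"claw":60},
  {"ax":0,"ay":0,"az":0,"dx":16.8,"dy":-38.6,"dz":0,"claw":60},
  {"ax":0,"ay":0,"az":0,"dx":16.8,"dy":-38.6,"dz":0,"claw":60},
  {"ax":0,"ay":0,"az":0,"dx":16.8,"dy":-38.6,"dz":0,"claw":60},
  {"ax":0,"ay":0,"az":0,"dx":16.8,"dy":-38.6,"dz":0,"claw":60},
  {"ax":0,"ay":0,"az":0,"dx":0,"dy":0,"dz":0,"claw":60},
  {"ax":0,"ay":0,"az":0,"dx":0,"dy":0,"dz":0,"claw":60},
])

```text
time_s: 4.6
tcp_pos: [0.4322, 0.2136, 0.2358]
ee_rot: [[0.995, 0.099, -0.001], [0.099, -0.995, -0.001], [-0.002, 0.001, -1.0]]
wrist_force: [-0.6, -0.7, -0.5]
gripper_width: 0.687
gripper_force: 0.0
```

```bash
cat > look.py <<'E'
from station import *
from h import *
import sys
s=sense();print(s["time_s"],s["joints"].round(1),s["tcp_pos"].round(4),s["wrist_force"].round(2),s["moment"].round(3),s["gripper_width"]*87)
def crop(n,b,name,f):
    c=capture(n);x0,y0,x1,y1=b;cv2.imwrite("pics/"+name,cv2.resize(c["frame"][y0:y1,x0:x1],None,fx=f,fy=f,interpolation=cv2.INTER_CUBIC))
if len(sys.argv)>1: crop(sys.argv[1],[int(v) for v in sys.argv[2].split(",")],sys.argv[3],float(sys.argv[4]))
E
python3 look.py scene 260,190,400,330 nut1.png 4
```

```text
4.6 [ 45.6   8.1 -18.9  -0.  -63.1  50. ] [0.4322 0.2136 0.2358] [-0.64 -0.73 -0.52] [-0.111  0.149 -0.021] 59.79914138755518
```

View pics/nut1.png

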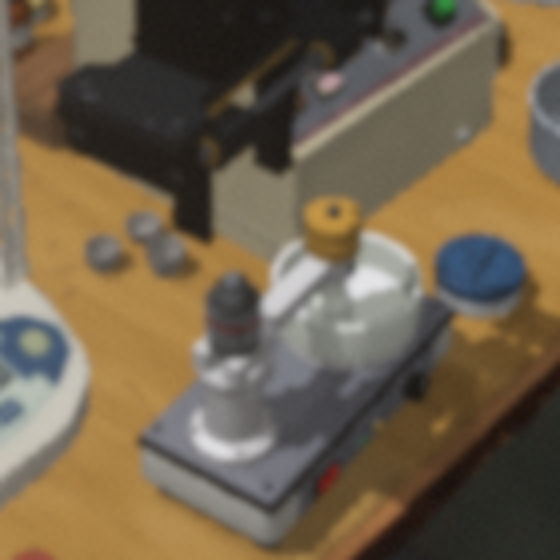

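Picture shows the fingers at crop (195,200) and (275,150), straddling the line above the nut at (233,310). I'll descend over the nut.

Emit:
play_rows([
  {"ax":0,"ay":0,"az":0,"dx":0,"dy":0,"dz":25,"claw":60},
  {"ax":0,"ay":0,"az":0,"dx":0,"dy":0,"dz":25,"claw":60},
  {"ax":0,"ay":0,"az":0,"dx":0,"dy":0,"dz":20,"claw":60},
  {"ax":0,"ay":0,"az":0,"dx":0,"dy":0,"dz":12,"claw":60},
  {"ax":0,"ay":0,"az":0,"dx":0,"dy":0,"dz":10,"claw":60},
  {"ax":0,"ay":0,"az":0,"dx":0,"dy":0,"dz":0,"claw":40},
  {"ax":0,"ay":0,"az":0,"dx":0,"dy":0,"dz":0,"claw":40},
  {"ax":0,"ay":0,"az":0,"dx":0,"dy":0,"dz":0,"claw":40},
  {"ax":0,"ay":0,"az":0,"dx":0,"dy":0,"dz":0,"claw":36},
  {"ax":0,"ay":0,"az":0,"dx":0,"dy":0,"dz":0,"claw":36},
])

```text
time_s: 5.65
tcp_pos: [0.4324, 0.2135, 0.1451]
ee_rot: [[0.995, 0.102, 0.001], [0.102, -0.995, 0.001], [0.001, -0.001, -1.0]]
wrist_force: [0.8, -0.2, 0.8]
gripper_width: 0.427
gripper_force: 0.0
```

```bash
python3 look.py
```

```text
5.65 [ 45.6  13.6 -26.6   0.  -49.7  50.2] [0.4324 0.2135 0.1451] [ 0.84 -0.18  0.77] [-0.107  0.158 -0.016] 37.16045422165242
```

Emit:
play_rows([
  {"ax":0,"ay":0,"az":0,"dx":0,"dy":0,"dz":2.5,"claw":34},
  {"ax":0,"ay":0,"az":0,"dx":0,"dy":0,"dz":0,"claw":33},
  {"ax":0,"ay":0,"az":0,"dx":0,"dy":0,"dz":0,"claw":32},
  {"ax":0,"ay":0,"az":0,"dx":0,"dy":0,"dz":0,"claw":32},
])

```text
time_s: 6.05
tcp_pos: [0.4322, 0.2133, 0.142]
ee_rot: [[0.995, 0.102, -0.0], [0.102, -0.995, -0.0], [-0.0, 0.0, -1.0]]
wrist_force: [-0.4, 0.5, -0.4]
gripper_width: 0.372
gripper_force: 0.0
```

Emit:
play_rows([
  {"ax":0,"ay":0,"az":0,"dx":0,"dy":0,"dz":0,"claw":30},
  {"ax":0,"ay":0,"az":0,"dx":0,"dy":0,"dz":0,"claw":28},
  {"ax":0,"ay":0,"az":0,"dx":0,"dy":0,"dz":0,"claw":26},
  {"ax":0,"ay":0,"az":0,"dx":0,"dy":0,"dz":0,"claw":20},
  {"ax":0,"ay":0,"az":0,"dx":0,"dy":0,"dz":0,"claw":20},
])

```text
time_s: 6.55
tcp_pos: [0.4323, 0.214, 0.1421]
ee_rot: [[0.995, 0.102, 0.0], [0.102, -0.995, 0.001], [0.001, -0.001, -1.0]]
wrist_force: [-2.8, 4.5, -0.5]
gripper_width: 0.336
gripper_force: 30.0
```

```bash
python3 look.py
```

```text
6.55 [ 45.7  13.8 -26.8  -0.  -49.3  50.2] [0.4323 0.214  0.1421] [-2.82  4.48 -0.54] [1.304 0.761 0.035] 29.262591966085893
```

Emit:
play_rows([
  {"ax":0,"ay":0,"az":0,"dx":0,"dy":-0.7,"dz":0,"claw":20},
  {"ax":0,"ay":0,"az":4,"dx":0,"dy":0,"dz":-0.07,"claw":20},
  {"ax":0,"ay":0,"az":7,"dx":0,"dy":0,"dz":-0.12,"claw":20},
  {"ax":0,"ay":0,"az":7,"dx":0,"dy":0,"dz":-0.12,"claw":20},
  {"ax":0,"ay":0,"az":7,"dx":0,"dy":0,"dz":-0.12,"claw":20},
])

```text
time_s: 7.05
tcp_pos: [0.4322, 0.2138, 0.1425]
ee_rot: [[0.943, -0.332, -0.0], [-0.332, -0.943, -0.001], [0.0, 0.001, -1.0]]
wrist_force: [-0.6, 2.3, -1.1]
gripper_width: 0.34
gripper_force: 30.0
```

```bash
python3 look.py
```

```text
7.05 [ 45.7  13.8 -26.8   0.  -49.4  24.9] [0.4322 0.2138 0.1425] [-0.58  2.28 -1.11] [0.681 0.435 0.253] 29.560113329740027
```

Emit:
play_rows([
  {"ax":0,"ay":0,"az":8,"dx":0,"dy":0,"dz":-0.13,"claw":20},
  {"ax":0,"ay":0,"az":8,"dx":0,"dy":0,"dz":-0.13,"claw":20},
  {"ax":0,"ay":0,"az":8,"dx":0,"dy":0,"dz":-0.13,"claw":20},
  {"ax":0,"ay":0,"az":8,"dx":0,"dy":0,"dz":-0.13,"claw":20},
  {"ax":0,"ay":0,"az":8,"dx":0,"dy":0,"dz":-0.13,"claw":20},
  {"ax":0,"ay":0,"az":8,"dx":0,"dy":0,"dz":-0.13,"claw":20},
  {"ax":0,"ay":0,"az":8,"dx":0,"dy":0,"dz":-0.13,"claw":20},
  {"ax":0,"ay":0,"az":8,"dx":0,"dy":0,"dz":-0.13,"claw":20},
  {"ax":0,"ay":0,"az":8,"dx":0,"dy":0,"dz":-0.13,"claw":20},
  {"ax":0,"ay":0,"az":8,"dx":0,"dy":0,"dz":-0.13,"claw":20},
])

```text
time_s: 8.05
tcp_pos: [0.4315, 0.2134, 0.1438]
ee_rot: [[-0.164, -0.986, -0.001], [-0.986, 0.164, -0.002], [0.002, 0.001, -1.0]]
wrist_force: [-3.5, 2.4, 2.1]
gripper_width: 0.335
gripper_force: 30.0
```

```bash
python3 look.py
```

```text
8.05 [ 45.7  13.7 -26.7   0.  -49.7 -55.1] [0.4315 0.2134 0.1438] [-3.53  2.39  2.08] [0.747 1.154 0.236] 29.12772951847886
```

Emit:
play_rows([
  {"ax":0,"ay":0,"az":8,"dx":0,"dy":0,"dz":-0.13,"claw":20},
  {"ax":0,"ay":0,"az":8,"dx":0,"dy":0,"dz":-0.13,"claw":20},
  {"ax":0,"ay":0,"az":8,"dx":0,"dy":0,"dz":-0.13,"claw":20},
  {"ax":0,"ay":0,"az":8,"dx":0,"dy":0,"dz":-0.13,"claw":20},
  {"ax":0,"ay":0,"az":8,"dx":0,"dy":0,"dz":-0.13,"claw":20},
  {"ax":0,"ay":0,"az":8,"dx":0,"dy":0,"dz":-0.13,"claw":20},
  {"ax":0,"ay":0,"az":8,"dx":0,"dy":0,"dz":-0.13,"claw":20},
  {"ax":0,"ay":0,"az":8,"dx":0,"dy":0,"dz":-0.13,"claw":20},
  {"ax":0,"ay":0,"az":8,"dx":0,"dy":0,"dz":-0.13,"claw":20},
  {"ax":0,"ay":0,"az":8,"dx":0,"dy":0,"dz":-0.13,"claw":20},
  {"ax":0,"ay":0,"az":8,"dx":0,"dy":0,"dz":-0.13,"claw":20},
  {"ax":0,"ay":0,"az":8,"dx":0,"dy":0,"dz":-0.13,"claw":20},
  {"ax":0,"ay":0,"az":8,"dx":0,"dy":0,"dz":-0.13,"claw":20},
  {"ax":0,"ay":0,"az":7,"dx":0,"dy":0,"dz":-0.12,"claw":20},
  {"ax":0,"ay":0,"az":0,"dx":0,"dy":0,"dz":0,"claw":20},
])

```text
time_s: 9.55
tcp_pos: [0.4312, 0.2143, 0.1456]
ee_rot: [[-0.864, 0.504, -0.002], [0.504, 0.864, 0.0], [0.002, -0.001, -1.0]]
wrist_force: [-5.5, 4.9, 0.6]
gripper_width: 0.337
gripper_force: 30.0
```

```bash
python3 look.py
```

```text
9.55 [ 4.58e+01  1.35e+01 -2.66e+01 -1.00e-01 -5.00e+01 -1.66e+02] [0.4312 0.2143 0.1456] [-5.52  4.88  0.57] [1.472 1.699 0.012] 29.35058756786272
```

The nut turned 216° (3.77 rad) at a steady 0.25 N m, so it didn't slip. I'll release, rise and turn towards the bar.

Emit:
play_rows([
  {"ax":0,"ay":0,"az":0,"dx":0,"dy":0,"dz":0,"claw":50},
  {"ax":0,"ay":0,"az":0,"dx":0,"dy":0,"dz":0,"claw":50},
  {"ax":0,"ay":0,"az":0,"dx":0,"dy":0,"dz":0,"claw":50},
  {"ax":0,"ay":0,"az":0,"dx":0,"dy":0,"dz":0,"claw":50},
  {"ax":0,"ay":0,"az":0,"dx":0,"dy":0,"dz":-20,"claw":50},
  {"ax":0,"ay":0,"az":0,"dx":0,"dy":0,"dz":-30,"claw":50},
  {"ax":0,"ay":0,"az":0,"dx":0,"dy":0,"dz":-30,"claw":50},
  {"ax":0,"ay":0,"az":0,"dx":0,"dy":0,"dz":-20,"claw":50},
])

```text
time_s: 10.35
tcp_pos: [0.4328, 0.214, 0.2478]
ee_rot: [[-0.865, 0.503, 0.002], [0.503, 0.865, 0.001], [-0.001, 0.002, -1.0]]
wrist_force: [1.0, -0.4, -0.1]
gripper_width: 0.574
gripper_force: 0.0
```

Emit:
play_rows([
  {"ax":0,"ay":0,"az":-8.39,"dx":0,"dy":0,"dz":0,"claw":40},
  {"ax":0,"ay":0,"az":-8.39,"dx":0,"dy":0,"dz":0,"claw":40},
  {"ax":0,"ay":0,"az":-8.39,"dx":0,"dy":0,"dz":0,"claw":40},
  {"ax":0,"ay":0,"az":-8.39,"dx":0,"dy":0,"dz":0,"claw":40},
  {"ax":0,"ay":0,"az":-8.39,"dx":0,"dy":0,"dz":0,"claw":40},
  {"ax":0,"ay":0,"az":-8.39,"dx":0,"dy":0,"dz":0,"claw":40},
  {"ax":0,"ay":0,"az":-8.39,"dx":0,"dy":0,"dz":0,"claw":40},
  {"ax":0,"ay":0,"az":-8.39,"dx":0,"dy":0,"dz":0,"claw":40},
  {"ax":0,"ay":0,"az":-8.39,"dx":0,"dy":0,"dz":0,"claw":40},
  {"ax":0,"ay":0,"az":-8.39,"dx":0,"dy":0,"dz":0,"claw":40},
  {"ax":0,"ay":0,"az":-8.39,"dx":0,"dy":0,"dz":0,"claw":40},
  {"ax":0,"ay":0,"az":-8.39,"dx":0,"dy":0,"dz":0,"claw":40},
  {"ax":0,"ay":0,"az":-8.39,"dx":0,"dy":0,"dz":0,"claw":40},
  {"ax":0,"ay":0,"az":-8.39,"dx":0,"dy":0,"dz":0,"claw":40},
  {"ax":0,"ay":0,"az":-8.39,"dx":0,"dy":0,"dz":0,"claw":40},
  {"ax":0,"ay":0,"az":0,"dx":0,"dy":0,"dz":0,"claw":40},
  {"ax":0,"ay":0,"az":0,"dx":0,"dy":0,"dz":0,"claw":40},
])

```text
time_s: 12.05
tcp_pos: [0.4322, 0.2138, 0.2455]
ee_rot: [[0.096, -0.995, -0.0], [-0.995, -0.096, -0.0], [0.0, 0.0, -1.0]]
wrist_force: [0.7, -0.7, 0.0]
gripper_width: 0.458
gripper_force: 0.0
```

```bash
python3 - <<'E'
from station import *
from h import *
s=sense();T=s["tcp_pos"];R=s["ee_rot"];print(s["joints"].round(1),T.round(4),R.round(3).tolist(),s["wrist_force"].round(2),s["moment"].round(3))
d={n:capture(n) for n in("scene","top")};pickle.dump(d,open("c2.pkl","wb"))
a=np.array([.0972,-.9953]);t=np.array([.431,.2145])+.069*a
print("rel xy in tool",((np.r_[t,T[2]]-T)@R*1000).round(1))
E
python3 m2.py c2.pkl | grep -v pan
```

```text
[ 45.7   7.6 -18.    0.  -64.4 -40.2] [0.4322 0.2138 0.2455] [[0.096, -0.995, -0.0], [-0.995, -0.096, -0.0], [0.0, 0.0, -1.0]] [ 0.7  -0.69  0.01] [0.039 0.114 0.023]
rel xy in tool [68.2  1.   0. ]
scene top face ext [[-0.0491, -0.0867, 0.0443], [0.0431, 0.1077, 0.0555]]
0.133 89 [-0.0076  0.0876  0.1432] [-0.0012  0.0775]
0.16 62 [-0.003   0.0797  0.1642] 
max z [0.6008 0.6008 0.6008 0.6009 0.6011]
brass side 76 [-0.0011 -0.0229]
brass top [-0.0028 -0.0199  0.1471]
bar 144 [-0.0044  0.0183  0.1228]
top top face ext [[-0.0467, -0.0997, 0.0443], [0.0467, 0.0831, 0.0558]]
0.133 12 [-0.0011  0.0601  0.1436] [-0.0021  0.0462]
0.16 17 [0.0002 0.068  0.1649] 
max z [0.6033 0.6033 0.6035 0.6035 0.6036]
brass side 14 [ 0.0007 -0.0258]
brass top [-0.0002 -0.0277  0.1481]
bar 114 [1.000e-04 2.060e-02 1.235e-01]
```

Emit:
play_rows([
  {"ax":0,"ay":0,"az":0,"dx":34,"dy":0.5,"dz":0,"claw":40},
  {"ax":0,"ay":0,"az":0,"dx":34,"dy":0.5,"dz":0,"claw":40},
  {"ax":0,"ay":0,"az":0,"dx":0,"dy":0,"dz":30,"claw":40},
  {"ax":0,"ay":0,"az":0,"dx":0,"dy":0,"dz":30,"claw":40},
  {"ax":0,"ay":0,"az":0,"dx":0,"dy":0,"dz":20,"claw":40},
  {"ax":0,"ay":0,"az":0,"dx":0,"dy":0,"dz":0,"claw":40},
  {"ax":0,"ay":0,"az":0,"dx":0,"dy":0,"dz":0,"claw":40},
])

```text
time_s: 12.85
tcp_pos: [0.4384, 0.1464, 0.1661]
ee_rot: [[0.099, -0.995, 0.001], [-0.995, -0.099, -0.0], [0.0, -0.0, -1.0]]
wrist_force: [0.6, 0.6, 0.8]
gripper_width: 0.459
gripper_force: 0.0
```

```bash
python3 look.py scene 290,200,390,300 bar1.png 5
```

```text
12.85 [ 38.7  10.2 -27.6   0.  -52.3 -33.1] [0.4384 0.1464 0.1661] [0.64 0.61 0.81] [0.061 0.125 0.03 ] 39.95656520525093
```

View pics/bar1.png

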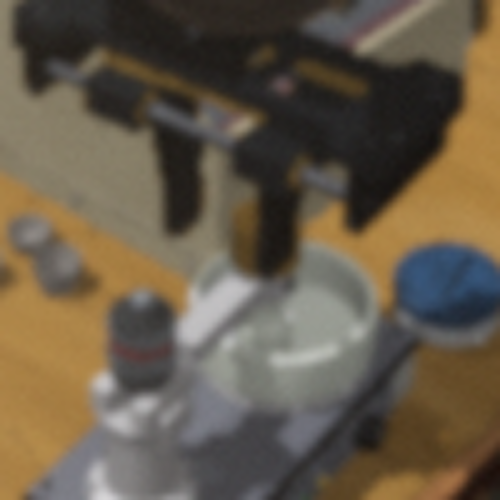

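Picture shows the fingers at crop (180,180) and (272,230), either side of the bar at (230,310). The brass weight is partly hidden just behind the near finger. I'll go down and close gradually.

Emit:
play_rows([
  {"ax":0,"ay":0,"az":0,"dx":0,"dy":0,"dz":18,"claw":40},
  {"ax":0,"ay":0,"az":0,"dx":0,"dy":0,"dz":15,"claw":40},
  {"ax":0,"ay":0,"az":0,"dx":0,"dy":0,"dz":12,"claw":40},
  {"ax":0,"ay":0,"az":0,"dx":0,"dy":0,"dz":8,"claw":30},
  {"ax":0,"ay":0,"az":0,"dx":0,"dy":0,"dz":0,"claw":24},
  {"ax":0,"ay":0,"az":0,"dx":0,"dy":0,"dz":0,"claw":20},
  {"ax":0,"ay":0,"az":0,"dx":0,"dy":0,"dz":0,"claw":20},
])

```text
time_s: 13.6
tcp_pos: [0.4385, 0.1467, 0.1135]
ee_rot: [[0.099, -0.995, 0.002], [-0.995, -0.099, 0.001], [-0.001, -0.002, -1.0]]
wrist_force: [0.6, -0.1, 0.6]
gripper_width: 0.246
gripper_force: 0.0
```

```bash
python3 look.py
```

```text
13.6 [ 38.7  14.2 -31.5   0.  -44.1 -33. ] [0.4385 0.1467 0.1135] [ 0.58 -0.14  0.55] [0.047 0.066 0.03 ] 21.404342058916537
```

Emit:
play_rows([
  {"ax":0,"ay":0,"az":0,"dx":0,"dy":0,"dz":0,"claw":18},
  {"ax":0,"ay":0,"az":0,"dx":0,"dy":0,"dz":0,"claw":17},
  {"ax":0,"ay":0,"az":0,"dx":0,"dy":0,"dz":0,"claw":15},
  {"ax":0,"ay":0,"az":0,"dx":0,"dy":0,"dz":0,"claw":13},
  {"ax":0,"ay":0,"az":0,"dx":0,"dy":0,"dz":0,"claw":8},
])

```text
time_s: 14.1
tcp_pos: [0.4381, 0.1463, 0.1128]
ee_rot: [[0.099, -0.995, 0.0], [-0.995, -0.099, 0.0], [-0.0, -0.001, -1.0]]
wrist_force: [-0.8, 0.4, 1.0]
gripper_width: 0.181
gripper_force: 30.0
```

```bash
python3 look.py
```

```text
14.1 [ 38.7  14.3 -31.6   0.  -44.1 -33. ] [0.4381 0.1463 0.1128] [-0.79  0.45  0.98] [-0.057  0.033 -0.024] 15.784407879881272
```

Emit:
play_rows([
  {"ax":0,"ay":0,"az":0,"dx":2,"dy":0,"dz":0,"claw":8},
  {"ax":0,"ay":0,"az":0,"dx":4,"dy":0,"dz":0,"claw":8},
  {"ax":0,"ay":0,"az":0,"dx":4,"dy":0,"dz":0,"claw":8},
])

```text
time_s: 14.4
tcp_pos: [0.4397, 0.1372, 0.113]
ee_rot: [[0.1, -0.995, 0.002], [-0.995, -0.1, 0.002], [-0.002, -0.002, -1.0]]
wrist_force: [3.6, 2.9, -1.8]
gripper_width: 0.178
gripper_force: 30.0
```

```bash
python3 look.py
```

```text
14.4 [ 37.6  14.1 -31.8  -0.  -43.9 -31.9] [0.4397 0.1372 0.113 ] [ 3.65  2.93 -1.76] [ 0.349 -0.554  0.006] 15.508175084898614
```

Emit:
play_rows([
  {"ax":0,"ay":0,"az":0,"dx":4,"dy":-0.4,"dz":0,"claw":8},
  {"ax":0,"ay":0,"az":0,"dx":5,"dy":0,"dz":0,"claw":8},
  {"ax":0,"ay":0,"az":0,"dx":5,"dy":0,"dz":0,"claw":8},
  {"ax":0,"ay":0,"az":0,"dx":5,"dy":0,"dz":0,"claw":8},
  {"ax":0,"ay":0,"az":0,"dx":5,"dy":0,"dz":0,"claw":8},
  {"ax":0,"ay":0,"az":0,"dx":3,"dy":0,"dz":0,"claw":8},
  {"ax":0,"ay":0,"az":0,"dx":0,"dy":0,"dz":0,"claw":8},
])

```text
time_s: 15.1
tcp_pos: [0.4422, 0.1091, 0.1127]
ee_rot: [[0.099, -0.995, 0.001], [-0.995, -0.099, 0.0], [0.0, -0.001, -1.0]]
wrist_force: [0.3, 3.7, 2.4]
gripper_width: 0.18
gripper_force: 30.0
```

```bash
python3 look.py scene 290,200,390,300 bar2.png 5
```

```text
15.1 [ 34.4  13.7 -32.4   0.  -43.8 -28.8] [0.4422 0.1091 0.1127] [0.3  3.72 2.36] [ 0.946 -0.094  0.018] 15.64623597211072
```

View pics/bar2.png

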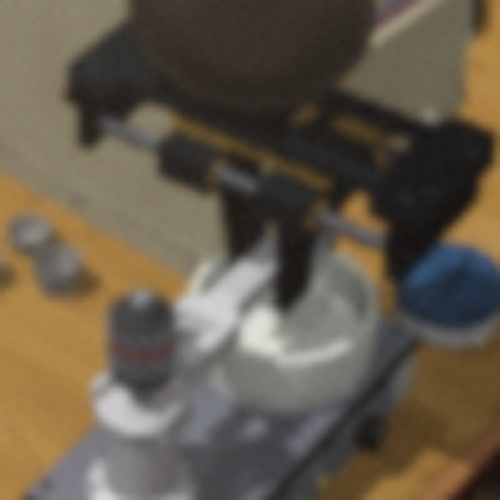

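Picture shows the fork end at crop (185,320), out past the nut at (145,340), and the shoulder empty. Now a small trial lift to feel the balance.

Emit:
play_rows([
  {"ax":0,"ay":0,"az":0,"dx":1,"dy":0,"dz":-1,"claw":8},
  {"ax":0,"ay":0,"az":0,"dx":0,"dy":0,"dz":-1.5,"claw":8},
  {"ax":0,"ay":0,"az":0,"dx":0,"dy":0,"dz":-1.5,"claw":8},
  {"ax":0,"ay":0,"az":0,"dx":0,"dy":0,"dz":0,"claw":8},
  {"ax":0,"ay":0,"az":0,"dx":0,"dy":0,"dz":0,"claw":8},
])

```text
time_s: 15.65
tcp_pos: [0.4415, 0.108, 0.1161]
ee_rot: [[0.099, -0.995, -0.001], [-0.995, -0.099, -0.001], [0.001, 0.002, -1.0]]
wrist_force: [0.2, -0.2, -4.3]
gripper_width: 0.179
gripper_force: 30.0
```

```bash
python3 look.py; python3 look.py; cat >tilt.py <<'E'
from station import *
from h import *
s=sense();T=s["tcp_pos"];R=s["ee_rot"];print("t",s["time_s"],"tcp",T.round(4),"F",s["wrist_force"].round(2),"M(tool)",(R.T@s["moment"]).round(3))
for n in("scene","top"):
    c=capture(n);P=cloud(c);hsv=cv2.cvtColor(c["frame"],cv2.COLOR_BGR2HSV);L=(P-T)@R
    k=(c["range_z"]>0)&(abs(L[...,1])<.008)&(L[...,0]<-.012)&(L[...,0]>-.07)&(L[...,2]>-.03)&(L[...,2]<.005)
    if k.sum()>20:
        f=np.polyfit(L[k][:,0],-L[k][:,2],1);print(n,"bar",k.sum(),"slope deg",np.degrees(np.arctan(f[0])).round(2),"top z at grip",f[1].round(4),"xmin",np.percentile(L[k][:,0],2).round(4))
    b=(c["range_z"]>0)&(abs(L[...,1])<.03)&(abs(L[...,0]-.031)<.03)&(hsv[...,1]>110)&(hsv[...,0]>14)&(hsv[...,0]<32)&(L[...,2]<-.01)&(L[...,2]>-.05)
    if b.sum()>5:print(n,"brass",b.sum(),L[b].mean(0).round(4),"top",np.percentile(-L[b][:,2],95).round(4))
E
python3 tilt.py
```

```text
15.65 [ 34.3  13.4 -32.2  -0.  -44.5 -28.7] [0.4415 0.108  0.1161] [ 0.16 -0.21 -4.29] [ 0.03   0.09  -0.027] 15.55754106937528
15.65 [ 34.3  13.4 -32.2  -0.  -44.5 -28.7] [0.4415 0.108  0.1161] [ 0.16 -0.21 -4.29] [ 0.03   0.09  -0.027] 15.55754106937528
t 15.65 tcp [0.4415 0.108  0.1161] F [ 0.16 -0.21 -4.29] M(tool) [-0.086 -0.039  0.027]
scene bar 143 slope deg 4.49 top z at grip 0.0117 xmin -0.0682
top brass 38 [ 0.04   -0.0004 -0.035 ] top 0.0404
```

```bash
python3 - <<'E'
from h import *
d=pickle.load(open("c0.pkl","rb"));a=np.array([.0972,-.9953,0]);o=np.array([.431,.2145,0]);b=np.array([-.9953,-.0972,0])
for n in d:
    P=cloud(d[n]);P=P[d[n]["range_z"]>0]-o;L=np.c_[P@a,P@b,P[:,2]]
    k=(abs(L[:,1])<.008)&(L[:,0]>-.001+.018)&(L[:,0]<.057)&(L[:,2]>.108)&(L[:,2]<.143)
    f=np.polyfit(L[k][:,0],L[k][:,2],1);print(n,k.sum(),np.degrees(f[0]).round(2),(f[0]*.069+f[1]).round(4))
E
```

```text
scene 84 -2.42 0.12
top 80 -4.24 0.121
```

Emit:
play_rows([
  {"ax":0,"ay":0,"az":0,"dx":0,"dy":0,"dz":-1.5,"claw":8},
  {"ax":0,"ay":0,"az":0,"dx":0,"dy":0,"dz":-1.5,"claw":8},
  {"ax":0,"ay":0,"az":0,"dx":0,"dy":0,"dz":0,"claw":8},
  {"ax":0,"ay":0,"az":0,"dx":0,"dy":0,"dz":0,"claw":8},
])

```text
time_s: 16.15
tcp_pos: [0.4421, 0.1085, 0.1197]
ee_rot: [[0.099, -0.995, 0.0], [-0.995, -0.099, 0.0], [-0.0, -0.0, -1.0]]
wrist_force: [1.1, -0.5, -5.0]
gripper_width: 0.178
gripper_force: 30.0
```

```bash
python3 tilt.py
```

```text
t 16.15 tcp [0.4421 0.1085 0.1197] F [ 1.12 -0.52 -4.99] M(tool) [-0.095 -0.066  0.009]
scene bar 152 slope deg 3.06 top z at grip 0.0098 xmin -0.0682
top brass 39 [ 0.0406 -0.     -0.0342] top 0.0375
```

Emit:
play_rows([
  {"ax":0,"ay":0,"az":0,"dx":0,"dy":0,"dz":-2,"claw":8},
  {"ax":0,"ay":0,"az":0,"dx":0,"dy":0,"dz":-3,"claw":8},
  {"ax":0,"ay":0,"az":0,"dx":0,"dy":0,"dz":-4,"claw":8},
  {"ax":0,"ay":0,"az":0,"dx":0,"dy":0,"dz":-4,"claw":8},
  {"ax":0,"ay":0,"az":0,"dx":0,"dy":0,"dz":-4,"claw":8},
  {"ax":0,"ay":0,"az":0,"dx":0,"dy":0,"dz":-3,"claw":8},
  {"ax":0,"ay":0,"az":0,"dx":0,"dy":0,"dz":0,"claw":8},
])

```text
time_s: 16.95
tcp_pos: [0.4424, 0.1087, 0.1402]
ee_rot: [[0.099, -0.995, 0.001], [-0.995, -0.099, 0.001], [-0.001, -0.001, -1.0]]
wrist_force: [-0.0, -0.1, -4.9]
gripper_width: 0.182
gripper_force: 30.0
```

```bash
python3 tilt.py; python3 look.py scene 290,190,390,290 lift.png 5
```

```text
t 16.95 tcp [0.4424 0.1087 0.1402] F [-0.03 -0.13 -4.9 ] M(tool) [-0.108 -0.037 -0.05 ]
scene bar 140 slope deg 4.66 top z at grip 0.0115 xmin -0.0684
top brass 39 [ 0.0401 -0.0005 -0.0346] top 0.0392
17.05 [ 34.3  11.5 -30.5  -0.  -48.  -28.7] [0.442  0.1084 0.1396] [-0.34 -0.08 -5.62] [0.02  0.096 0.067] 15.656161357447298
```

View pics/lift.png

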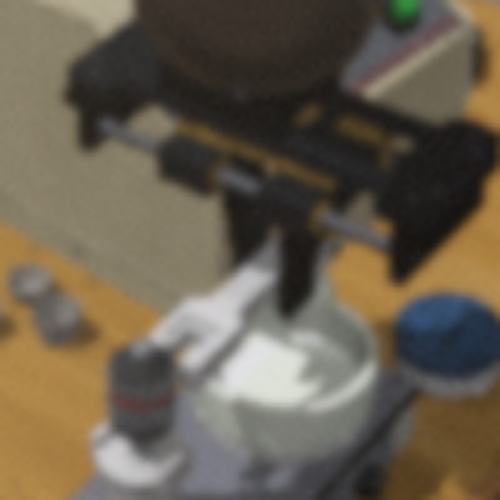

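Picture: the arm hangs level, with the fork at crop (195,325) clear of the nut (140,370). The load is about 5 N with almost no moment, so it's balanced at the grip. I'll lift higher and carry it clear of the beige box to turn it there.

Emit:
play_rows([
  {"ax":0,"ay":0,"az":0,"dx":0,"dy":0,"dz":-4,"claw":8},
  {"ax":0,"ay":0,"az":0,"dx":0,"dy":0,"dz":-8,"claw":8},
  {"ax":0,"ay":0,"az":0,"dx":0,"dy":0,"dz":-10,"claw":8},
  {"ax":0,"ay":0,"az":0,"dx":0,"dy":0,"dz":-10,"claw":8},
  {"ax":0,"ay":0,"az":0,"dx":0,"dy":0,"dz":-10,"claw":8},
  {"ax":0,"ay":0,"az":0,"dx":0,"dy":0,"dz":-10,"claw":8},
  {"ax":0,"ay":0,"az":0,"dx":0,"dy":0,"dz":-6,"claw":8},
  {"ax":0,"ay":0,"az":0,"dx":0,"dy":0,"dz":-2,"claw":8},
  {"ax":0,"ay":0,"az":0,"dx":5,"dy":3,"dz":0,"claw":8},
  {"ax":0,"ay":0,"az":0,"dx":10,"dy":6.5,"dz":0,"claw":8},
  {"ax":0,"ay":0,"az":0,"dx":14,"dy":9,"dz":0,"claw":8},
  {"ax":0,"ay":0,"az":0,"dx":16,"dy":10.5,"dz":0,"claw":8},
  {"ax":0,"ay":0,"az":0,"dx":16,"dy":10.5,"dz":0,"claw":8},
  {"ax":0,"ay":0,"az":0,"dx":16,"dy":10.5,"dz":0,"claw":8},
  {"ax":0,"ay":0,"az":0,"dx":16,"dy":10.5,"dz":0,"claw":8},
  {"ax":0,"ay":0,"az":0,"dx":16,"dy":10.5,"dz":0,"claw":8},
  {"ax":0,"ay":0,"az":0,"dx":12,"dy":8,"dz":0,"claw":8},
  {"ax":0,"ay":0,"az":0,"dx":7,"dy":4.5,"dz":0,"claw":8},
  {"ax":0,"ay":0,"az":0,"dx":3,"dy":2,"dz":0,"claw":8},
  {"ax":0,"ay":0,"az":0,"dx":0,"dy":0,"dz":0,"claw":8},
])

```text
time_s: 19.1
tcp_pos: [0.37, -0.0306, 0.1997]
ee_rot: [[0.098, -0.995, 0.001], [-0.995, -0.098, 0.0], [-0.0, -0.001, -1.0]]
wrist_force: [0.7, 0.2, -5.1]
gripper_width: 0.184
gripper_force: 30.0
```

```bash
python3 tilt.py
```

```text
t 19.1 tcp [ 0.37   -0.0306  0.1997] F [ 0.69  0.2  -5.06] M(tool) [-0.044 -0.07  -0.023]
scene bar 123 slope deg 3.14 top z at grip 0.0104 xmin -0.0672
scene brass 17 [ 0.0171 -0.0001 -0.0172] top 0.0234
```

Emit:
play_rows([
  {"ax":0,"ay":0,"az":-2,"dx":0,"dy":0,"dz":0,"claw":8},
  {"ax":0,"ay":0,"az":-4,"dx":0,"dy":0,"dz":0,"claw":8},
  {"ax":0,"ay":0,"az":-6,"dx":0,"dy":0,"dz":0,"claw":8},
  {"ax":0,"ay":0,"az":-7.5,"dx":0,"dy":0,"dz":0,"claw":8},
  {"ax":0,"ay":0,"az":-7.5,"dx":0,"dy":0,"dz":0,"claw":8},
  {"ax":0,"ay":0,"az":-7.5,"dx":0,"dy":0,"dz":0,"claw":8},
  {"ax":0,"ay":0,"az":-7.5,"dx":0,"dy":0,"dz":0,"claw":8},
  {"ax":0,"ay":0,"az":-7.5,"dx":0,"dy":0,"dz":0,"claw":8},
  {"ax":0,"ay":0,"az":-7.5,"dx":0,"dy":0,"dz":0,"claw":8},
  {"ax":0,"ay":0,"az":-7.5,"dx":0,"dy":0,"dz":0,"claw":8},
  {"ax":0,"ay":0,"az":-7.5,"dx":0,"dy":0,"dz":0,"claw":8},
  {"ax":0,"ay":0,"az":-6,"dx":0,"dy":0,"dz":0,"claw":8},
  {"ax":0,"ay":0,"az":-4,"dx":0,"dy":0,"dz":0,"claw":8},
  {"ax":0,"ay":0,"az":-2.4,"dx":0,"dy":0,"dz":0,"claw":8},
  {"ax":0,"ay":0,"az":0,"dx":0,"dy":0,"dz":0,"claw":8},
  {"ax":0,"ay":0,"az":0,"dx":0,"dy":0,"dz":0,"claw":8},
])

```text
time_s: 20.8
tcp_pos: [0.3703, -0.03, 0.1995]
ee_rot: [[1.0, 0.001, -0.0], [0.001, -1.0, 0.0], [-0.0, -0.0, -1.0]]
wrist_force: [0.2, -0.4, -5.9]
gripper_width: 0.179
gripper_force: 30.0
```

```bash
python3 tilt.py; python3 look.py
```

```text
t 20.8 tcp [ 0.3703 -0.03    0.1995] F [ 0.23 -0.44 -5.92] M(tool) [-0.059 -0.117 -0.039]
scene bar 101 slope deg 2.05 top z at grip 0.0096 xmin -0.0692
top brass 7 [ 0.0442 -0.0006 -0.0322] top 0.0367
20.9 [ 20.8  -1.6 -35.2   0.  -56.4  69.2] [ 0.3701 -0.0302  0.1996] [-0.38  0.83 -5.37] [-0.103  0.11   0.01 ] 15.635980783500678
```

Emit:
play_rows([
  {"ax":0,"ay":0,"az":0,"dx":1,"dy":4,"dz":0,"claw":8},
  {"ax":0,"ay":0,"az":0,"dx":2.5,"dy":8,"dz":0,"claw":8},
  {"ax":0,"ay":0,"az":0,"dx":3.5,"dy":12,"dz":0,"claw":8},
  {"ax":0,"ay":0,"az":0,"dx":4.5,"dy":16,"dz":0,"claw":8},
  {"ax":0,"ay":0,"az":0,"dx":5,"dy":18,"dz":0,"claw":8},
  {"ax":0,"ay":0,"az":0,"dx":5,"dy":18,"dz":0,"claw":8},
  {"ax":0,"ay":0,"az":0,"dx":5,"dy":18,"dz":0,"claw":8},
  {"ax":0,"ay":0,"az":0,"dx":5,"dy":18,"dz":0,"claw":8},
  {"ax":0,"ay":0,"az":0,"dx":5,"dy":18,"dz":0,"claw":8},
  {"ax":0,"ay":0,"az":0,"dx":4.5,"dy":16,"dz":0,"claw":8},
  {"ax":0,"ay":0,"az":0,"dx":4,"dy":14,"dz":0,"claw":8},
  {"ax":0,"ay":0,"az":0,"dx":3,"dy":10,"dz":0,"claw":8},
  {"ax":0,"ay":0,"az":0,"dx":2.5,"dy":8,"dz":0,"claw":8},
  {"ax":0,"ay":0,"az":0,"dx":1.5,"dy":4,"dz":0,"claw":8},
  {"ax":0,"ay":0,"az":0,"dx":0,"dy":0,"dz":0,"claw":8},
  {"ax":0,"ay":0,"az":0,"dx":0,"dy":0,"dz":15,"claw":8},
  {"ax":0,"ay":0,"az":0,"dx":0,"dy":0,"dz":20,"claw":8},
  {"ax":0,"ay":0,"az":0,"dx":0,"dy":0,"dz":12,"claw":8},
  {"ax":0,"ay":0,"az":0,"dx":0,"dy":0,"dz":5,"claw":8},
  {"ax":0,"ay":0,"az":0,"dx":0,"dy":0,"dz":0,"claw":8},
])

```text
time_s: 22.9
tcp_pos: [0.4219, -0.2119, 0.1472]
ee_rot: [[1.0, 0.002, -0.001], [0.002, -1.0, 0.0], [-0.001, -0.0, -1.0]]
wrist_force: [-0.6, 0.1, -4.9]
gripper_width: 0.183
gripper_force: 30.0
```

```bash
python3 tilt.py; python3 - <<'E'
from station import *
from h import *
a=capture("top");b=capture("scene")
f=lambda c,x0,y0,w:cv2.resize(c["frame"][y0:y0+w,x0:x0+w],(400,400),interpolation=cv2.INTER_CUBIC)
cv2.imwrite("pics/pan1.png",np.hstack([f(a,330,215,100),f(b,350,140,120)]))
E
```

```text
t 22.9 tcp [ 0.4219 -0.2119  0.1472] F [-0.57  0.06 -4.94] M(tool) [-0.101 -0.102  0.021]
scene bar 74 slope deg 3.31 top z at grip 0.0103 xmin -0.0685
top bar 41 slope deg 10.21 top z at grip 0.0206 xmin -0.0661
```

View pics/pan1.png

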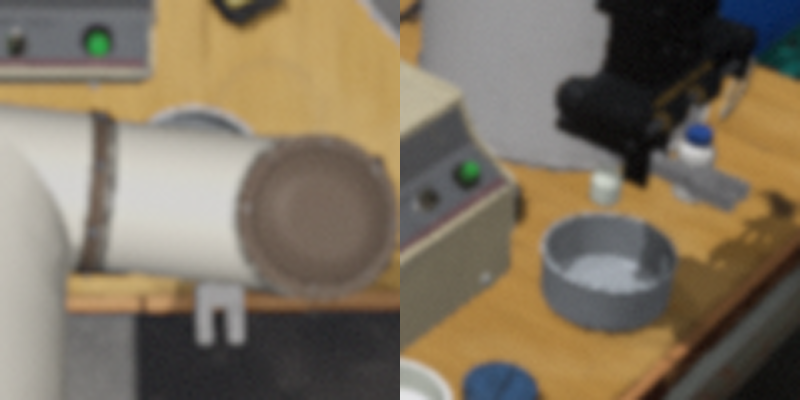

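```bash
python3 - <<'E'
from h import *
d=pickle.load(open("c0.pkl","rb"))
s,t=d["scene"],d["top"]
print("pestle base",plane(s,411.6,198.5,.096).round(4),"pan rim",plane(s,412.6,212.3,.05).round(4))
print("fork y top",plane(t,330+220/4,215+310/4,.153).round(4),"pan", plane(t,379,261.5,.05).round(4))
E
```

```text
pestle base [ 0.4568 -0.2194  0.096 ] pan rim [ 0.4493 -0.2222  0.05  ]
fork y top [ 0.3575 -0.2158  0.153 ] pan [ 0.4425 -0.217   0.05  ]
```

Picture: the arm is level. The pestle base at scene px (411.6,198.5) is about 8 mm beyond the pan centre (rim centre px (412.6,212.3)) and centred to within 1–3 mm sideways. Two small corrections, then down.

Emit:
play_rows([
  {"ax":0,"ay":0,"az":0,"dx":3,"dy":2,"dz":4,"claw":8},
  {"ax":0,"ay":0,"az":0,"dx":0,"dy":0,"dz":8,"claw":8},
  {"ax":0,"ay":0,"az":0,"dx":0,"dy":0,"dz":10,"claw":8},
  {"ax":0,"ay":0,"az":0,"dx":0,"dy":0,"dz":10,"claw":8},
  {"ax":0,"ay":0,"az":0,"dx":0,"dy":0,"dz":10,"claw":8},
  {"ax":0,"ay":0,"az":0,"dx":0,"dy":0,"dz":10,"claw":8},
  {"ax":0,"ay":0,"az":0,"dx":0,"dy":0,"dz":10,"claw":8},
  {"ax":0,"ay":0,"az":0,"dx":0,"dy":0,"dz":10,"claw":8},
  {"ax":0,"ay":0,"az":0,"dx":0,"dy":0,"dz":7,"claw":8},
  {"ax":0,"ay":0,"az":0,"dx":0,"dy":0,"dz":4,"claw":8},
  {"ax":0,"ay":0,"az":0,"dx":0,"dy":0,"dz":2,"claw":8},
  {"ax":0,"ay":0,"az":0,"dx":0,"dy":0,"dz":0,"claw":8},
  {"ax":0,"ay":0,"az":0,"dx":0,"dy":0,"dz":0,"claw":8},
])

```text
time_s: 24.4
tcp_pos: [0.4256, -0.2143, 0.0629]
ee_rot: [[1.0, 0.002, 0.001], [0.002, -1.0, -0.0], [0.001, 0.0, -1.0]]
wrist_force: [-0.3, -0.3, -5.3]
gripper_width: 0.18
gripper_force: 30.0
```

```bash
python3 tilt.py
```

```text
t 24.4 tcp [ 0.4256 -0.2143  0.0629] F [-0.29 -0.29 -5.28] M(tool) [-0.101 -0.139  0.02 ]
scene bar 73 slope deg 1.57 top z at grip 0.0091 xmin -0.0686
top bar 35 slope deg 5.5 top z at grip 0.0157 xmin -0.0661
```

Pestle tip is about 9 mm above its rest. I'll go down slowly.

Emit:
play_rows([
  {"ax":0,"ay":0,"az":0,"dx":0,"dy":0,"dz":1.5,"claw":8},
  {"ax":0,"ay":0,"az":0,"dx":0,"dy":0,"dz":1.5,"claw":8},
  {"ax":0,"ay":0,"az":0,"dx":0,"dy":0,"dz":1.5,"claw":8},
  {"ax":0,"ay":0,"az":0,"dx":0,"dy":0,"dz":1,"claw":8},
  {"ax":0,"ay":0,"az":0,"dx":0,"dy":0,"dz":1,"claw":8},
  {"ax":0,"ay":0,"az":0,"dx":0,"dy":0,"dz":0,"claw":8},
  {"ax":0,"ay":0,"az":0,"dx":0,"dy":0,"dz":0,"claw":8},
])

```text
time_s: 25.2
tcp_pos: [0.4252, -0.2143, 0.056]
ee_rot: [[1.0, 0.001, -0.0], [0.001, -1.0, -0.0], [-0.0, 0.0, -1.0]]
wrist_force: [0.4, 0.3, -5.3]
gripper_width: 0.18
gripper_force: 30.0
```

Emit:
play_rows([
  {"ax":0,"ay":0,"az":0,"dx":0,"dy":0,"dz":0.7,"claw":8},
  {"ax":0,"ay":0,"az":0,"dx":0,"dy":0,"dz":0,"claw":8},
  {"ax":0,"ay":0,"az":0,"dx":0,"dy":0,"dz":0,"claw":8},
])

```text
time_s: 25.5
tcp_pos: [0.4252, -0.2143, 0.0554]
ee_rot: [[1.0, 0.001, -0.0], [0.001, -1.0, -0.0], [-0.0, 0.0, -1.0]]
wrist_force: [0.5, 0.2, -5.3]
gripper_width: 0.18
gripper_force: 30.0
```

```bash
python3 tilt.py
```

```text
t 25.5 tcp [ 0.4252 -0.2143  0.0554] F [ 0.48  0.23 -5.28] M(tool) [-0.09  -0.17  -0.044]
scene bar 76 slope deg 2.04 top z at grip 0.0089 xmin -0.0691
top bar 38 slope deg 1.23 top z at grip 0.0103 xmin -0.0679
```

Emit:
play_rows([
  {"ax":0,"ay":0,"az":0,"dx":0,"dy":0,"dz":0.7,"claw":8},
  {"ax":0,"ay":0,"az":0,"dx":0,"dy":0,"dz":0,"claw":8},
  {"ax":0,"ay":0,"az":0,"dx":0,"dy":0,"dz":0,"claw":8},
])

```text
time_s: 25.9
tcp_pos: [0.4252, -0.2143, 0.0547]
ee_rot: [[1.0, 0.001, -0.0], [0.001, -1.0, 0.0], [-0.0, -0.0, -1.0]]
wrist_force: [-0.3, 0.5, -5.6]
gripper_width: 0.18
gripper_force: 30.0
```

Emit:
play_rows([
  {"ax":0,"ay":0,"az":0,"dx":0,"dy":0,"dz":0.7,"claw":8},
  {"ax":0,"ay":0,"az":0,"dx":0,"dy":0,"dz":0,"claw":8},
  {"ax":0,"ay":0,"az":0,"dx":0,"dy":0,"dz":0,"claw":8},
])

```text
time_s: 26.2
tcp_pos: [0.4252, -0.2143, 0.054]
ee_rot: [[1.0, 0.001, -0.0], [0.001, -1.0, 0.0], [-0.0, -0.0, -1.0]]
wrist_force: [-0.0, 0.6, -5.6]
gripper_width: 0.178
gripper_force: 30.0
```

Emit:
play_rows([
  {"ax":0,"ay":0,"az":0,"dx":0,"dy":0,"dz":0.6,"claw":8},
  {"ax":0,"ay":0,"az":0,"dx":0,"dy":0,"dz":0,"claw":8},
  {"ax":0,"ay":0,"az":0,"dx":0,"dy":0,"dz":0,"claw":8},
])

```text
time_s: 26.5
tcp_pos: [0.4252, -0.2143, 0.0538]
ee_rot: [[1.0, 0.002, 0.0], [0.002, -1.0, -0.0], [0.0, 0.0, -1.0]]
wrist_force: [-1.9, 0.6, 2.5]
gripper_width: 0.177
gripper_force: 30.0
```

Contact at TCP z 0.0538, where it was expected (0.0537). I'll release gently and go up.

Emit:
play_rows([
  {"ax":0,"ay":0,"az":0,"dx":0,"dy":0,"dz":0,"claw":17},
  {"ax":0,"ay":0,"az":0,"dx":0,"dy":0,"dz":0,"claw":20},
  {"ax":0,"ay":0,"az":0,"dx":0,"dy":0,"dz":0,"claw":24},
  {"ax":0,"ay":0,"az":0,"dx":0,"dy":0,"dz":0,"claw":28},
  {"ax":0,"ay":0,"az":0,"dx":0,"dy":0,"dz":0,"claw":28},
  {"ax":0,"ay":0,"az":0,"dx":0,"dy":0,"dz":0,"claw":28},
])

```text
time_s: 27.1
tcp_pos: [0.4253, -0.2143, 0.0534]
ee_rot: [[1.0, 0.001, 0.0], [0.001, -1.0, -0.0], [0.0, 0.0, -1.0]]
wrist_force: [0.8, -0.7, -0.3]
gripper_width: 0.322
gripper_force: 0.0
```

```bash
python3 tilt.py; python3 look.py
```

```text
t 27.1 tcp [ 0.4253 -0.2143  0.0534] F [ 0.8  -0.68 -0.3 ] M(tool) [-0.088 -0.129  0.026]
scene bar 77 slope deg 3.61 top z at grip 0.0108 xmin -0.0688
top bar 43 slope deg 8.57 top z at grip 0.0181 xmin -0.0681
27.2 [ -7.1  21.  -33.3   0.  -35.8  97.2] [ 0.4252 -0.2143  0.0534] [ 0.44 -0.77 -0.32] [-0.041  0.166  0.034] 27.709239747215914
```

Released with no force on the tool. Now straight up, then back towards the start side to uncover the view.

Emit:
play_rows([
  {"ax":0,"ay":0,"az":0,"dx":0,"dy":0,"dz":-5,"claw":28},
  {"ax":0,"ay":0,"az":0,"dx":0,"dy":0,"dz":-10,"claw":28},
  {"ax":0,"ay":0,"az":0,"dx":0,"dy":0,"dz":-20,"claw":28},
  {"ax":0,"ay":0,"az":0,"dx":0,"dy":0,"dz":-30,"claw":28},
  {"ax":0,"ay":0,"az":0,"dx":0,"dy":0,"dz":-40,"claw":28},
  {"ax":0,"ay":0,"az":0,"dx":0,"dy":0,"dz":-40,"claw":28},
  {"ax":0,"ay":0,"az":0,"dx":0,"dy":0,"dz":-40,"claw":28},
  {"ax":0,"ay":0,"az":0,"dx":0,"dy":-40,"dz":0,"claw":28},
  {"ax":0,"ay":0,"az":0,"dx":0,"dy":-40,"dz":0,"claw":28},
  {"ax":0,"ay":0,"az":0,"dx":0,"dy":-40,"dz":0,"claw":28},
  {"ax":0,"ay":0,"az":0,"dx":0,"dy":-40,"dz":0,"claw":28},
  {"ax":0,"ay":0,"az":0,"dx":0,"dy":-40,"dz":0,"claw":28},
  {"ax":0,"ay":0,"az":0,"dx":0,"dy":-40,"dz":0,"claw":28},
  {"ax":0,"ay":0,"az":0,"dx":0,"dy":0,"dz":0,"claw":28},
  {"ax":0,"ay":0,"az":0,"dx":0,"dy":0,"dz":0,"claw":28},
])

```text
time_s: 28.7
tcp_pos: [0.4247, 0.0264, 0.2391]
ee_rot: [[1.0, 0.004, 0.001], [0.004, -1.0, 0.0], [0.001, -0.0, -1.0]]
wrist_force: [-0.2, 0.7, -0.5]
gripper_width: 0.318
gripper_force: 0.0
```

```bash
python3 - <<'E'
from station import *
from h import *
s=sense();print(s["time_s"],s["tcp_pos"].round(3),s["wrist_force"].round(2))
a=capture("top");b=capture("scene")
for c in(a,b):
    P=cloud(c);hsv=cv2.cvtColor(c["frame"],cv2.COLOR_BGR2HSV)
    k=(hsv[...,1]>110)&(hsv[...,0]>14)&(hsv[...,0]<32)&(abs(P[...,0]-.455)<.05)&(abs(P[...,1]+.21)<.05)&(P[...,2]>.06)&(P[...,2]<.13)
    if k.sum():print("brass",k.sum(),P[k].mean(0).round(4),np.percentile(P[k][:,2],[50,95]).round(4))
f=lambda c,x0,y0,w:cv2.resize(c["frame"][y0:y0+w,x0:x0+w],(400,400),interpolation=cv2.INTER_CUBIC)
cv2.imwrite("pics/end.png",np.hstack([f(a,330,215,100),f(b,350,160,120)]))
E
```

```text
28.7 [0.425 0.026 0.239] [-0.23  0.69 -0.53]
brass 79 [ 0.4565 -0.2146  0.0885] [0.0884 0.0932]
brass 121 [ 0.4533 -0.2047  0.0824] [0.0844 0.0902]
```

View pics/end.png

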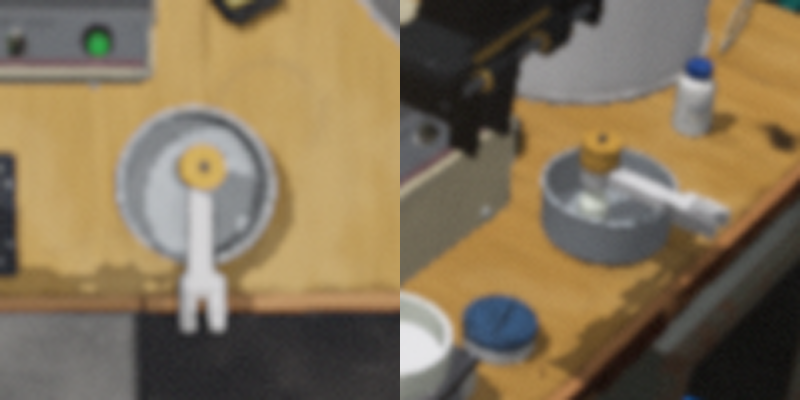

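The picture shows the arm lying level across the rim. Brass is at top crop (204,166), inside the pan centred at (197,185), with its top at z 0.088 m as expected. Tin and bottle haven't moved, and the gripper is clear of everything.

```bash
python3 -c "
from station import *
print(finish_job())"
```

```text
the job is handed in; nothing more can be done
None
```

The job is handed in: the nut was slackened about 3.8 rad and the arm lies level in the steel pan with the pestle standing on its floor; tin and bottle look unmoved, the bung was never approached, and no verdict came back.

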